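Close up the nutmeg tin in the spice drawer

TASK

The tin with nutmegs in it has been filled: put the aluminium lid squarely on it, so that it sits fully home on the rim, and then press the black button in the lid all the way down so that it stays down. Leave the nutmeg tin standing where it is, and leave the empty tin open and undisturbed.

Things in the scene. Friction and masses are not known exactly. Their poses are not given: they have to be found in the camera images.
- nutmeg_tin: Open aluminium tin with brown nutmegs inside, loose, 0.18 kg, upright on the middle clear tier of the grey drawer, nearer to or farther from the robot than the empty one. Outer diameter 70 mm, inner 64, height 60; nutmegs reach 43 mm up. Origin: centre of its underside, z up. With the lid seated, the disc lies on the rim and the lid's origin is 48 mm above this one; sideways play 5 mm.
- spare_tin: Identical open tin, but empty, on the same tier about 160 mm from the other: leave it alone. Origin: centre of its underside, z up. Nearby: the middle tier is 24 mm above the work surface, the drawer's side walls 55 mm, its front panel 75 mm; four fixed glass tubes on the top tier (towards +y) reach 155 mm.
- lid: Loose round aluminium lid, 0.1 kg, right way up on the drawer floor, on the -y side of the tiers. Origin: centre of its underside, z up. From the bottom: tapered grey plug z 0-12 mm (diameter 40 at the foot, 54 at the top), disc 12-17 mm (diameter 74), round grip collar 17-37 mm (diameter 40, pinch it from above), in its middle a black button (diameter 26), face at 45 mm when up, 38 mm when down.
- button (a joint): Travel of the lid's black button in m: 0 up (as at the start), 0.007 fully down. It moves straight down into the collar against a friction of about 3 N plus damping, and stays where it is left (no spring).
Mind the look-alikes: they are no part of the job. What is shaped like the lid but purple or turquoise is not meant.

How it is judged:
By the outcome, as a careful person would: the job done as asked, in the order asked, and still so for the second after the job is handed in, with the robot touching nothing.
It also fails if it takes over 38 s, if anything falls off the work surface, if the arm or the gripper's body presses on something with over 40 N, if the wrist force passes 120 N, or if a joint passes its speed limit or range.

ROBOT

A 6-joint arm with a two-finger parallel gripper is mounted at the origin on the work surface. World frame = base frame: x ahead of the robot, y to its left, z up, the work surface at z = 0. Lengths are in mm, angles in rad, forces in N, time in s.
With the tool pointing down it reaches from about 200 to 875 mm from the base axis. Payload 3.4 kg.
Tool frame: the origin (TCP) lies at the centre of the arm's flange, where the gripper is bolted on; the fingertips stand 199 mm ahead of it and the grasp point (between the pads) lies 180 mm ahead of it (r.grasp_offset is the distance from the TCP to the grasp point, in mm); z points along the fingers, y is the line along which they close (so a half turn about z gives the same grasp; the last joint's range is limited). The gripper opens to 94 mm and grips with 3 to 60 N. Pads are 16 mm wide; open, the fingers measure 119 mm over their backs; the gripper's body (75 mm by 177 mm) begins 78 mm behind the grasp point.
Start: joints at [1.168, 0.276, 1.505, -0, 1.361, -0.121], TCP at [159.909, 552.335, 404.693] pointing down, gripper open.
Joint ranges: [-2.89, 2.89], [-0.75, 2.08], [0.22, 2.7], [-1.18, 4.32], [0.11, 2.71], [-2.7, 2.7]. Speed limits (rad/s): [2.57, 2.57, 3.14, 3.14, 3.14, 3.14].

INTERFACE

Orientations are given as [roll, pitch, yaw] about the fixed x, y, z axes, in that order (R = Rz(yaw) Ry(pitch) Rx(roll)).
In Python, from workcell import sense, optics, ticket, r gives the robot as it stands.
- The arm moves only by the tool carry_out, never from a script. Its argument "steps" is a list that holds one entry, the list of rows, each a list of 7 numbers: the shift along the tool's x, y, z normalised to -1 to 1, where 1 is 0.08 m, then the turn, a rotation vector about the tool's x, y, z normalised to -1 to 1, where 1 is 0.12 rad, then the opening, from 0 (shut) to 1 (fully open). In form: [[[dx, dy, dz, rx, ry, rz, fingers], ...]]. A call has 1 to 12 rows; each row shifts and turns the commanded pose from where the row before left it, along the tool's axes as they then stand; what a row does not reach is not made up. A row lasts 1/12 s, in which the tool goes at most 41.7 mm and 7.16 degrees, less where a joint would pass 70% of its speed; a pose out of reach is approached as far as the arm can. A call with a number of a shift or a turn outside -1 to 1 is refused whole. A call with a gripper value outside its range is refused whole. The fingers move at their own pace and stop on an object; the grip force is fixed at half the most. Time passes only in rows, so rows that do not move let the fingers close. It gives the time, the measured TCP pose, the force, the opening and the grip force at its end, in the units of the state.
- sense(): the state, without advancing time (a new reading comes with each control period).
- optics.capture(name): name is "side" or "top"; returns a dict with "frame" (384x512x3 uint8, red, green, blue), "fx", "fy", "cx", "cy" (pixels), "D" ([k1, k2, p1, p2, k3] as OpenCV has them; the pictures are not rectified), "position" and "orientation" of the camera in the world. Camera axes: x right, y up, looking along -z (the intrinsics and any distortion apply to the point x, -y, -z); pixel columns grow to the right and rows downward; lengths in mm; the calibration is good to about 2 mm. A picture is of the moment at which its call begins. There is no depth.
- ticket.close_job(): hands the job in; it is judged then, once.
The state is a dict: "time_s": time; "q": joint angles; "joint_vel": joint speeds; "tau": joint torques, N m; "position": TCP position; "tcp_rot": TCP orientation; "force": force on the tool from outside, world axes, zero at the start; "ft_torque": the same for the moment, N m; "width": opening from 0.0 (shut) to 1.0 (fully open); "gripper_force": force on a finger pad.
Only numpy, scipy, OpenCV 4.12 (cv2) and the standard library are available. Lean on these libraries where they do the work, as an engineer would, in place of code of your own. Each camera call takes 0.05 s, during which the arm holds its last target. There are 200 camera calls.

## Working session

There is one attempt and no reset: what is moved stays moved. The work goes in short steps, Python scripts to look and compute and a tool call to move; the robot and the scene stay as the last step left them, time stands still between calls to the robot, and variables do not carry over. Pictures are saved under pics/ and viewed, at most 10 in all, crops included, and the job is handed in when it is done.

Besides the shell and the picture viewer there is one more tool, called after "Request:" as name([rows], argument=value, ...), one row to a line, values as JSON. carry_out: Moves the arm, as the interface text tells. Its arguments: {"type":"object","properties":{"steps":{"type":"array","items":{"type":"array","items":{"type":"array","items":{"type":"number","minimum":-1,"maximum":1}}}}},"required":["steps"]}

```bash
mkdir -p pics
cat > h.py <<'E'
import numpy as np, cv2
from workcell import sense, optics, ticket, r
from scipy.spatial.transform import Rotation as R
def cap(n):
    c=optics.capture(n); return c
def K(c): return np.array([[c['fx'],0,c['cx']],[0,c['fy'],c['cy']],[0,0,1.]])
def rot(c):
    o=np.array(c['orientation'],float)
    return o if o.shape==(3,3) else R.from_euler('xyz',o).as_matrix()
def ray(c,u,v):
    p=cv2.undistortPoints(np.array([[[u,v]]],float),K(c),np.array(c['D'],float))[0,0]
    d=rot(c)@np.array([p[0],-p[1],-1]); return np.array(c['position'],float),d/np.linalg.norm(d)
def onz(c,u,v,z):
    o,d=ray(c,u,v); return o+d*(z-o[2])/d[2]
def proj(c,P):
    q=rot(c).T@(np.array(P,float)-np.array(c['position'])); q=q*[1,-1,-1]
    return cv2.projectPoints(q.reshape(1,1,3),np.zeros(3),np.zeros(3),K(c),np.array(c['D'],float))[0].ravel()
def save(c,n): cv2.imwrite(n,c['frame'][:,:,::-1])
E
python3 - <<'E'
from h import *
a=cap('top');b=cap('side')
for c in(a,b): print({k:v for k,v in c.items() if k!='frame'})
save(a,'pics/top0.png');save(b,'pics/side0.png')
print(sense())
E
```

```text
{'fx': 450.4884483536678, 'fy': 450.4884483536678, 'cx': 252.1838299665625, 'cy': 188.51871080923405, 'D': array([0.05886059, 0.        , 0.        , 0.        , 0.        ]), 'position': array([ 587.38910026, -115.31119304, 1099.06868983]), 'orientation': array([ 0.07842749,  0.03368642, -1.60099926])}
{'fx': 351.40459499186767, 'fy': 351.40459499186767, 'cx': 251.71052783205025, 'cy': 192.48052276830703, 'D': array([-0.08360254,  0.        ,  0.        ,  0.        ,  0.        ]), 'position': array([261.88763742, 341.30211421, 586.6775447 ]), 'orientation': array([ 0.8359615 ,  0.00608626, -2.39808941])}
{'time_s': 0.1, 'q': array([ 1.16798118e+00,  2.76507203e-01,  1.50597116e+00,  1.88781008e-05,
        1.36070424e+00, -1.21040146e-01]), 'joint_vel': array([-6.98989797e-06, -1.31388163e-03, -3.74068403e-03, -4.71550125e-04,
        1.13932124e-03,  4.85027413e-04]), 'tau': array([ 1.53206904e-03, -4.05453444e+01, -2.37778974e+01,  7.04169692e-02,
        2.97342637e-02, -4.40978386e-05]), 'position': array([159.83717654, 552.14833193, 403.91908916]), 'tcp_rot': array([-3.14001657e+00, -2.10299413e-04,  2.85981354e+00]), 'force': array([0.35581931, 0.10654568, 1.06140737]), 'ft_torque': array([ 0.00710521, -0.00852184,  0.01707113]), 'gripper_force': 0.0, 'width': 1.0007620910572765}
```

View pics/top0.png

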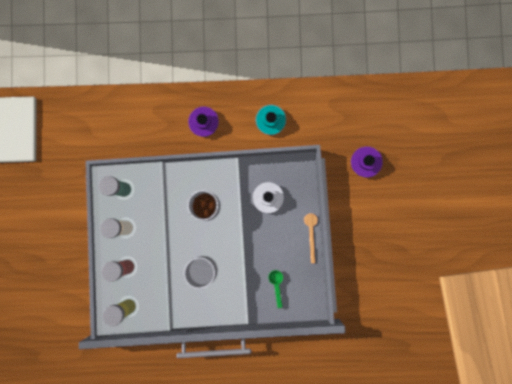

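View pics/side0.png

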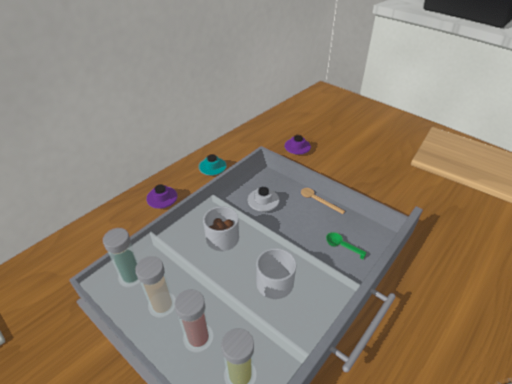

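The top view shows the aluminium lid at (268,197) and the nutmeg tin at (204,206), with the empty tin at (201,272). In the side view these are at (263,197), (221,228) and (276,272). Lid candidates in the top view are purple (204,122), turquoise (271,120), purple (367,162) and aluminium (268,197), which is inside the drawer. I choose the aluminium one.

```bash
cat > m.py <<'E'
from h import *
def blobc(m,box):
    x0,y0,x1,y1=box; s=np.zeros(m.shape,np.uint8); s[y0:y1,x0:x1]=m[y0:y1,x0:x1]
    n,l,st,ce=cv2.connectedComponentsWithStats(s.astype(np.uint8))
    i=1+np.argmax(st[1:,4]); return ce[i],st[i]
def tri(c1,p1,c2,p2):
    o1,d1=ray(c1,*p1);o2,d2=ray(c2,*p2)
    t=np.linalg.lstsq(np.stack([d1,-d2],1),o2-o1,rcond=None)[0]
    A,B=o1+d1*t[0],o2+d2*t[1]; return (A+B)/2,np.linalg.norm(A-B)
E
python3 - <<'E'
from m import *
a=cap('top');b=cap('side')
ha=a['frame'].astype(int);hb=b['frame'].astype(int)
# button
pa,sa=blobc(ha.max(2)<60,(250,180,290,215)); pb,sb=blobc(hb.max(2)<60,(245,180,285,215))
print('btn',pa,sa,pb,sb,tri(a,pa,b,pb), onz(a,*pa,50))
# lid disc in top: bright
for th in (170,190,205): print('disc',th,blobc((ha.min(2)>th),(245,175,295,220)))
# nutmegs: brown
def br(h): return (h[:,:,0]-h[:,:,2]>15)
pa,sa=blobc(br(ha),(180,185,228,228)); pb,sb=blobc(br(hb),(195,205,245,250))
print('nut',pa,sa,onz(a,*pa,24+43)); 
z=lambda c,x0,y0,x1,y1,k:cv2.resize(c['frame'][y0:y1,x0:x1],None,fx=k,fy=k,interpolation=cv2.INTER_CUBIC)
cv2.imwrite('pics/crop1.png',np.hstack([z(a,170,170,300,300,3),z(b,190,170,320,300,3)])[:,:,::-1])
E
```

```text
btn [267.92982456 196.47368421] [264 193   9   8  57] [263.11666667 190.71666667] [259 187   9   8  60] (array([ 651.94064839, -118.07794689,   47.73765484]), np.float64(1.750269976354624)) [ 651.11251715 -118.60971757   50.        ]
disc 170 (array([264.32967033, 196.13626374]), array([253, 182,  29,  31, 455], dtype=int32))
disc 190 (array([264.01336898, 196.29411765]), array([254, 183,  27,  29, 374], dtype=int32))
disc 205 (array([261.4137931 , 200.46896552]), array([255, 184,  20,  28, 145], dtype=int32))
nut [203.85327314 205.41760722] [193 194  23  24 443] [634.25340212  29.30323205  67.        ]
```

View pics/crop1.png

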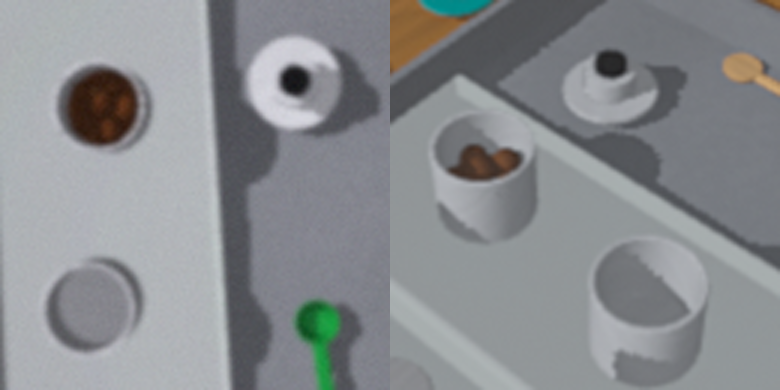

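The crop confirms the choice: a bare aluminium lid with a black button on the drawer floor, and brown nutmegs in the farther tin. Next I turn the wrist so the fingers close along world x, clear of the tier edge.

Request:
carry_out([
  [[0,0,0,0,0,0.98,1],[0,0,0,0,0,0.98,1],[0,0,0,0,0,0.98,1],[0,0,0,0,0,0.98,1],[0,0,0,0,0,0.98,1],[0,0,0,0,0,0.98,1],[0,0,0,0,0,0.98,1],[0,0,0,0,0,0.98,1],[0,0,0,0,0,0.98,1],[0,0,0,0,0,0.98,1],[0,0,0,0,0,0.95,1],[0,0,0,0,0,0,1]],
])

```text
time_s: 1.2
position: [159.9, 552.3, 404.5]
tcp_rot: [-3.141, 0.0, 1.568]
force: [0.1, 0.0, -0.3]
width: 1.0
gripper_force: 0.0
```

Run:
```python
from m import *
a=cap('top')
def circ(x0,y0,x1,y1,rmm,z,k=6):
    g=cv2.cvtColor(a['frame'],cv2.COLOR_RGB2GRAY)[y0:y1,x0:x1]
    g=cv2.GaussianBlur(cv2.resize(g,None,fx=k,fy=k,interpolation=cv2.INTER_CUBIC),(0,0),3)
    rp=rmm*a['fx']/(a['position'][2]-z)*k
    c=cv2.HoughCircles(g,cv2.HOUGH_GRADIENT,1.5,3,param1=60,param2=12,minRadius=int(rp*.95),maxRadius=int(rp*1.05))
    for q in c[0][:4]:
        u,v=x0+(q[0]+.5)/k-.5,y0+(q[1]+.5)/k-.5; print(u,v,q[2]/k,onz(a,u,v,z).round(1))
print('tin outer');circ(180,182,230,232,35,84)
print('tin inner');circ(180,182,230,232,32,84)
print('disc');circ(245,172,297,224,37,20)
print('spare outer');circ(176,246,226,298,35,84)
for u,v in((243,200),(320,200),(280,152)): print(onz(a,u,v,24 if u==243 else 55).round())
s=sense();print(s['position'],s['tcp_rot'],s['q'])
```

```text
tin outer
200.20833 204.70833 15.041667 [635.4  35.2  84. ]
199.70833 204.45833 15.566667 [636.   36.3  84. ]
199.95833 203.95833 15.466667 [637.1  35.7  84. ]
202.70833 202.95833 15.091667 [639.1  29.4  84. ]
tin inner
201.45833 204.95833 13.783333 [634.7  32.3  84. ]
202.20833 204.70833 13.395833 [635.2  30.6  84. ]
202.45833 205.45833 13.783333 [633.5  30.1  84. ]
202.70833 203.20833 14.683333 [638.6  29.4  84. ]
disc
267.70834 196.95833 15.741666 [ 651.8 -118.1   20. ]
268.20834 197.20833 15.191667 [ 651.2 -119.3   20. ]
267.70834 197.45833 15.416667 [ 650.6 -118.1   20. ]
267.45834 196.45833 16.016666 [ 653.  -117.6   20. ]
spare outer
199.70833 271.20834 15.741666 [487.   39.2  84. ]
199.70833 272.70834 14.766666 [483.7  39.2  84. ]
200.70833 271.95834 16.016666 [485.3  37.   84. ]
200.45833 272.70834 15.466667 [483.7  37.6  84. ]
[646. -59.  24.]
[ 639. -238.   55.]
[ 754. -150.   55.]
[159.87753939 552.2826374  404.47855605] [-3.14144894e+00  3.56495337e-04  1.57216871e+00] [ 1.16801725e+00  2.76066216e-01  1.50519956e+00 -8.23276255e-06
  1.36071117e+00  1.16664661e+00]
```

Request:
carry_out([
  [[-0.381,0.279,0,0,0,0,0.8],[-0.381,0.279,0,0,0,0,0.8],[-0.381,0.279,0,0,0,0,0.8],[-0.381,0.279,0,0,0,0,0.8],[-0.381,0.279,0,0,0,0,0.8],[-0.381,0.279,0,0,0,0,0.8],[-0.381,0.279,0,0,0,0,0.8],[-0.381,0.279,0,0,0,0,0.8],[-0.381,0.279,0,0,0,0,0.8],[-0.381,0.279,0,0,0,0,0.8],[-0.381,0.279,0,0,0,0,0.8],[-0.381,0.279,0,0,0,0,0.8]],
])

```text
time_s: 2.25
position: [428.0, 184.6, 404.9]
tcp_rot: [3.141, -0.0, 1.573]
force: [1.4, 0.6, 0.0]
width: 0.795
gripper_force: 0.0
```

Request:
carry_out([
  [[-0.381,0.279,0,0,0,0,0.8],[-0.381,0.279,0,0,0,0,0.8],[-0.381,0.279,0,0,0,0,0.8],[-0.381,0.279,0,0,0,0,0.8],[-0.381,0.279,0,0,0,0,0.8],[-0.381,0.279,0,0,0,0,0.8],[-0.381,0.279,0,0,0,0,0.8],[-0.381,0.279,0,0,0,0,0.8],[-0.381,0.279,0,0,0,0,0.8],[-0.381,0.279,0,0,0,0,0.8],[0,0,0,0,0,0,0.8],[0,0,0,0,0,0,0.8]],
])

```text
time_s: 3.25
position: [651.1, -120.6, 403.3]
tcp_rot: [-3.14, -0.001, 1.57]
force: [-0.8, 1.0, 1.0]
width: 0.801
gripper_force: 0.0
```

Request:
carry_out([
  [[0,0,0.42,0,0,0,0.8],[0,0,0.42,0,0,0,0.8],[0,0,0.42,0,0,0,0.8],[0,0,0.42,0,0,0,0.8],[0,0,0,0,0,0,0.8],[0,0,0,0,0,0,0.8]],
])

```text
time_s: 3.75
position: [649.2, -117.4, 269.1]
tcp_rot: [-3.137, -0.002, 1.572]
force: [0.3, 0.0, 1.3]
width: 0.798
gripper_force: 0.0
```

Run:
```python
from m import *
for i in range(2):
    a=cap('top');s=sense();print(s['position'].round(1),s['tcp_rot'].round(3))
b=cap('side');z=lambda c,x0,y0,x1,y1,k:cv2.resize(c['frame'][y0:y1,x0:x1],None,fx=k,fy=k,interpolation=cv2.INTER_CUBIC)
cv2.imwrite('pics/side1.png',z(b,190,90,340,260,3)[:,:,::-1])
```

```text
[ 650.3 -117.8  271.3] [ 3.141 -0.     1.572]
[ 650.9 -118.2  272.7] [3.138e+00 1.000e-03 1.571e+00]
```

View pics/side1.png

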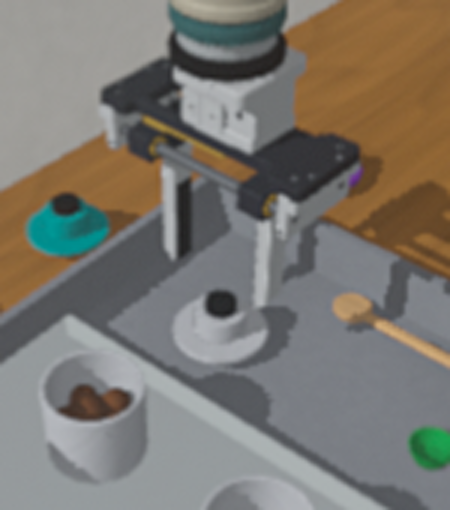

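The side crop shows the fingers on either side of the lid, with the button at about (263,190) in the full frame. I descend and close.

Request:
carry_out([
  [[0,0,0.2,0,0,0,0.8],[0,0,0.2,0,0,0,0.8],[0,0,0.17,0,0,0,0.8],[0,0,0,0,0,0,0.8],[0,0,0,0,0,0,0.8],[0,0,0,0,0,0,0],[0,0,0,0,0,0,0],[0,0,0,0,0,0,0],[0,0,0,0,0,0,0],[0,0,0,0,0,0,0],[0,0,0,0,0,0,0]],
])

```text
time_s: 4.82
position: [650.4, -118.7, 225.0]
tcp_rot: [3.141, 0.0, 1.57]
force: [0.3, 0.0, 1.2]
width: 0.42
gripper_force: 30.0
```

Request:
carry_out([
  [[0,0,-0.2,0,0,0,0],[0,0,-0.4,0,0,0,0],[0,0,-0.4,0,0,0,0],[0,0,-0.4,0,0,0,0],[0,0,0,0,0,0,0],[0,0,0,0,0,0,0],[0,0,0,0,0,0,0]],
])

```text
time_s: 5.4
position: [649.8, -118.6, 335.8]
tcp_rot: [-3.14, -0.0, 1.57]
force: [0.4, 0.7, -1.5]
width: 0.425
gripper_force: 30.0
```

Run:
```python
from m import *
a=cap('top');b=cap('side');s=sense();print(s['position'].round(1),s['width'],s['tcp_rot'].round(3))
z=lambda c,x0,y0,x1,y1,k:cv2.resize(c['frame'][y0:y1,x0:x1],None,fx=k,fy=k,interpolation=cv2.INTER_CUBIC)
cv2.imwrite('pics/c2.png',np.hstack([z(a,175,160,305,290,3),z(b,190,130,320,260,3)])[:,:,::-1])
# side rim ellipse via Canny
g=cv2.cvtColor(b['frame'],cv2.COLOR_RGB2GRAY)
k=4;x0,y0=195,198;cr=cv2.resize(g[y0:258,x0:250],None,fx=k,fy=k,interpolation=cv2.INTER_CUBIC)
e=cv2.Canny(cv2.GaussianBlur(cr,(0,0),3),15,40)
A=cv2.resize(cv2.cvtColor(a['frame'],cv2.COLOR_RGB2GRAY)[182:232,178:233],None,fx=k,fy=k,interpolation=cv2.INTER_CUBIC)
f=cv2.Canny(cv2.GaussianBlur(A,(0,0),3),15,40)
h=np.zeros((240,220+220),np.uint8)
def up(i): return cv2.resize(i,(220,240))
h=np.hstack([up(cr),up(e),up(A[:,:]),up(f)])[:, :]
cv2.imwrite('pics/c3.png',cv2.resize(h,(800,240)))
```

```text
[ 649.6 -118.5  334.5] 0.41906532419155085 [-3.138e+00 -1.000e-03  1.570e+00]
```

View pics/c2.png

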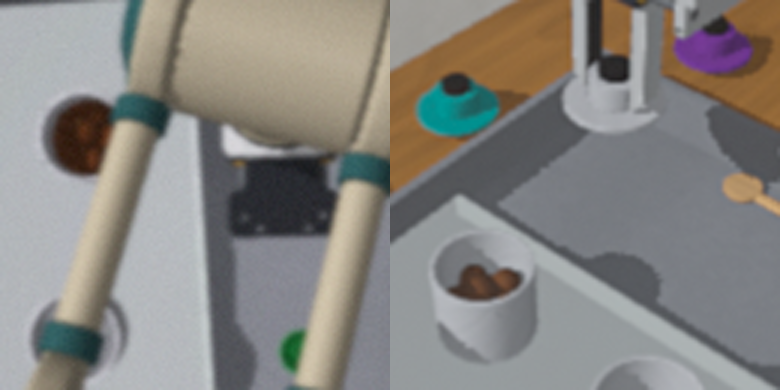

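View pics/c3.png

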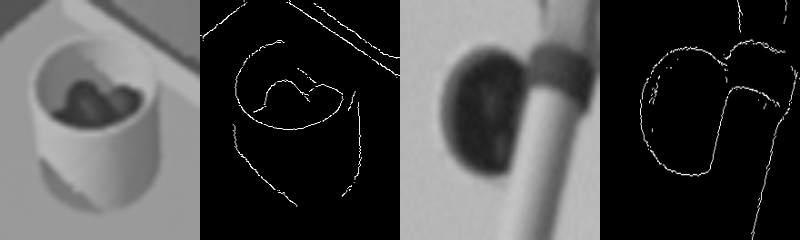

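Run:
```python
from m import *
b=cap('side');a=cap('top')
for p in((220.5,219.3),(221.3,219.3)): print(onz(b,*p,84).round(1))
# top: mid of rim (crop1)
print('top',onz(a,204.5,205.8,84).round(1),onz(a,203.5,205.5,84).round(1))
# predicted rim extents in side and top for candidate centres
t=np.linspace(0,2*np.pi,90)
for cx,cy in((635,31),(633,29)):
  for c in(b,a):
    for rr in(35,32):
      P=np.array([proj(c,(cx+rr*np.cos(q),cy+rr*np.sin(q),84)) for q in t]);print(cx,cy,rr,P.min(0).round(1),P.max(0).round(1))
P=np.array([proj(a,(651,-118.5,20))]);print(P)
```

```text
[632.9  33.3  84. ]
[631.7  32.2  84. ]
top [632.6  25.5  84. ] [633.3  27.7  84. ]
635 31 35 [202.8 205.8] [238.3 231.5]
635 31 32 [204.4 206.8] [236.8 230.3]
635 31 35 [186.6 189.4] [217.5 220.3]
635 31 32 [187.9 190.7] [216.2 219. ]
633 29 35 [204.3 205.8] [239.7 231.4]
633 29 32 [205.8 206.8] [238.2 230.2]
633 29 35 [187.5 190.2] [218.4 221.2]
633 29 32 [188.8 191.6] [217.1 219.9]
[[267.87135545 197.28172204]]
```

The top crop shows the rim partly under the arm (left edge u≈189). The side crop shows the lid held level at (260,160) and the rim spanning u 203–239, v 207–231. The estimate is tin ≈ (633, 29), so I move above it and check from the side.

Request:
carry_out([
  [[0.307,-0.036,0,0,0,0,0],[0.307,-0.036,0,0,0,0,0],[0.307,-0.036,0,0,0,0,0],[0.307,-0.036,0,0,0,0,0],[0.307,-0.036,0,0,0,0,0],[0.307,-0.036,0,0,0,0,0],[0,0,0,0,0,0,0],[0,0,0,0,0,0,0],[0,0,0,0,0,0,0],[0,0,0.2,0,0,0,0],[0,0,0,0,0,0,0],[0,0,0,0,0,0,0]],
])

```text
time_s: 6.6
position: [633.0, 27.5, 319.6]
tcp_rot: [-3.139, 0.0, 1.568]
force: [-0.3, 0.4, -0.7]
width: 0.418
gripper_force: 30.0
```

Run:
```python
from m import *
b=cap('side');s=sense();print(s['position'].round(1),s['width'],s['tcp_rot'].round(3))
z=lambda c,x0,y0,x1,y1,k:cv2.resize(c['frame'][y0:y1,x0:x1],None,fx=k,fy=k,interpolation=cv2.INTER_CUBIC)
cv2.imwrite('pics/c4.png',z(b,180,150,265,250,6)[:,:,::-1])
pb,sb=blobc(b['frame'].max(2)<60,(195,150,250,215));print(pb,sb)
t=np.linspace(0,2*np.pi,90)
z0=s['position'][2]-225+4
for rr,h in((37,14.5),(13,45)):
  P=np.array([proj(b,(633+rr*np.cos(q),29+rr*np.sin(q),z0+h)) for q in t]);print('pred lid',P.min(0).round(1),P.max(0).round(1))
```

```text
[633.3  27.6 320.3] 0.41771610156720596 [-3.141  0.     1.568]
[237.63256785 163.07098121] [213 150  37  30 479]
pred lid [201.7 194.4] [240.3 221.4]
pred lid [213. 191.] [227.  200.5]
```

View pics/c4.png

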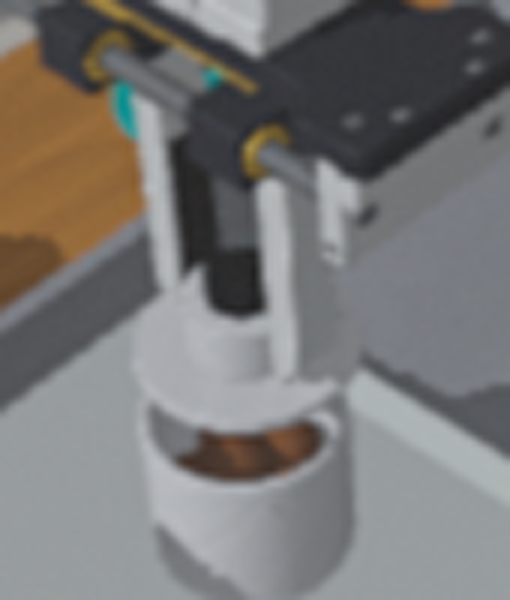

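The crop shows the lid disc centred at u≈220.9 and the tin at u≈221.1. They are aligned within about 1–2 mm, so I make a small correction and lower.

Request:
carry_out([
  [[0.016,0.012,0,0,0,0,0],[0,0,0.08,0,0,0,0],[0,0,0.08,0,0,0,0],[0,0,0.08,0,0,0,0],[0,0,0.03,0,0,0,0],[0,0,0,0,0,0,0],[0,0,0,0,0,0,0]],
])

```text
time_s: 7.23
position: [634.1, 30.0, 298.7]
tcp_rot: [-3.141, -0.0, 1.57]
force: [0.9, -0.7, -0.3]
width: 0.419
gripper_force: 30.0
```

Request:
carry_out([
  [[0,0,0.02,0,0,0,0],[0,0,0.02,0,0,0,0],[0,0,0.015,0,0,0,0],[0,0,0,0,0,0,0],[0,0,0,0,0,0,0]],
])

```text
time_s: 7.65
position: [634.1, 30.0, 294.6]
tcp_rot: [-3.142, -0.0, 1.57]
force: [-0.1, -0.3, -0.9]
width: 0.42
gripper_force: 30.0
```

Request:
carry_out([
  [[0,0,0.012,0,0,0,0],[0,0,0,0,0,0,0],[0,0,0.012,0,0,0,0],[0,0,0,0,0,0,0],[0,0,0,0,0,0,0]],
])

```text
time_s: 8.07
position: [634.1, 29.9, 292.7]
tcp_rot: [-3.142, -0.0, 1.57]
force: [-0.0, -0.4, -0.8]
width: 0.417
gripper_force: 30.0
```

Request:
carry_out([
  [[0,0,0.012,0,0,0,0],[0,0,0,0,0,0,0],[0,0,0,0,0,0,0]],
])

```text
time_s: 8.32
position: [634.1, 29.9, 291.7]
tcp_rot: [-3.141, -0.0, 1.57]
force: [-0.1, 0.1, -1.9]
width: 0.419
gripper_force: 30.0
```

Request:
carry_out([
  [[0,0,0.012,0,0,0,0],[0,0,0,0,0,0,0],[0,0,0,0,0,0,0]],
])

```text
time_s: 8.57
position: [634.2, 30.0, 291.0]
tcp_rot: [3.141, -0.0, 1.57]
force: [0.2, 1.1, 0.3]
width: 0.417
gripper_force: 30.0
```

Request:
carry_out([
  [[0,0,0.012,0,0,0,0],[0,0,0,0,0,0,0],[0,0,0,0,0,0,0]],
])

```text
time_s: 8.82
position: [634.1, 29.9, 291.0]
tcp_rot: [3.141, 0.0, 1.57]
force: [-1.1, 0.5, 5.0]
width: 0.421
gripper_force: 30.0
```

Request:
carry_out([
  [[0,0,0.012,0,0,0,0],[0,0,0,0,0,0,0],[0,0,0,0,0,0,0]],
])

```text
time_s: 9.07
position: [634.0, 30.0, 290.9]
tcp_rot: [3.14, 0.0, 1.57]
force: [-2.1, 1.1, 10.1]
width: 0.42
gripper_force: 30.0
```

Contact came at TCP z≈291, where seating is expected. I ease off, release and check.

Request:
carry_out([
  [[0,0,-0.02,0,0,0,0],[0,0,0,0,0,0,0.7],[0,0,0,0,0,0,0.7],[0,0,0,0,0,0,0.7],[0,0,0,0,0,0,0.7],[0,0,-0.3,0,0,0,0.7],[0,0,-0.4,0,0,0,0.7],[0,0,-0.3,0,0,0,0],[0,0,0,0,0,0,0],[0,0,0,0,0,0,0],[0,0,0,0,0,0,0],[0,0,0,0,0,0,0]],
])

```text
time_s: 10.07
position: [633.6, 30.0, 368.7]
tcp_rot: [-3.138, -0.0, 1.57]
force: [-0.6, -0.4, -0.1]
width: 0.379
gripper_force: 0.0
```

Run:
```python
from m import *
b=cap('side');s=sense();print(s['position'].round(1),s['width'],s['tcp_rot'].round(3))
z=lambda c,x0,y0,x1,y1,k:cv2.resize(c['frame'][y0:y1,x0:x1],None,fx=k,fy=k,interpolation=cv2.INTER_CUBIC)
cv2.imwrite('pics/c5.png',z(b,180,150,265,250,6)[:,:,::-1])
pb,sb=blobc(b['frame'].max(2)<70,(205,190,240,222));print(pb,sb,onz(b,*pb,72+44))
t=np.linspace(0,2*np.pi,90)
for rr,h in((37,86.5),(13,117),(35,24)):
  P=np.array([proj(b,(634+rr*np.cos(q),30+rr*np.sin(q),h)) for q in t]);print('pred',P.min(0).round(1),P.max(0).round(1))
```

```text
[633.7  30.  368.7] 0.33908166974862447 [-3.138 -0.     1.57 ]
[219.62626263 207.7979798 ] [214 203  12  10  99] [632.39917902  33.08667949 116.        ]
pred [202.4 204.2] [240.  231.3]
pred [213.4 201.5] [227. 211.]
pred [206.4 225.6] [239.9 251.2]
```

View pics/c5.png

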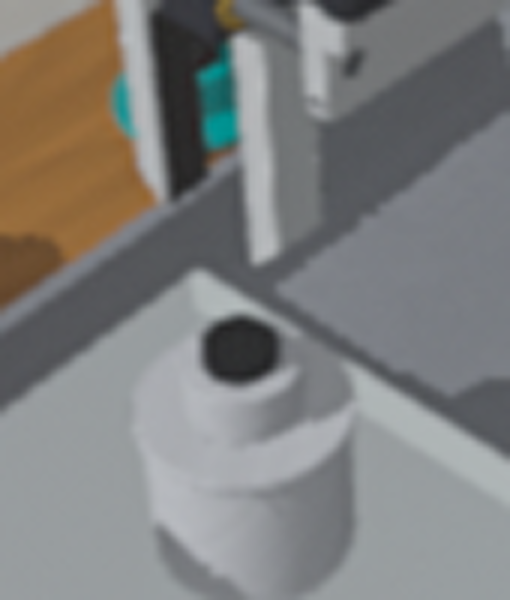

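The lid sits level on the rim, with the disc concentric and the button at (220,208) still up. Next I press with closed fingertips.

Request:
carry_out([
  [[0,0,0,0,0,0,0],[0,0,0,0,0,0,0],[0,0,0,0,0,0,0],[0,0,0.2,0,0,0,0],[0,0,0.2,0,0,0,0],[0,0,0.18,0,0,0,0],[0,0,0,0,0,0,0],[0,0,0,0,0,0,0]],
])

```text
time_s: 10.78
position: [633.9, 29.9, 323.4]
tcp_rot: [-3.14, -0.0, 1.57]
force: [0.2, 0.3, 0.2]
width: 0.008
gripper_force: 0.0
```

Request:
carry_out([
  [[0,0,0.025,0,0,0,0],[0,0,0.025,0,0,0,0],[0,0,0.025,0,0,0,0],[0,0,0,0,0,0,0],[0,0,0,0,0,0,0]],
])

```text
time_s: 11.2
position: [634.1, 29.9, 318.4]
tcp_rot: [3.141, -0.0, 1.57]
force: [-0.7, -0.3, -0.3]
width: 0.005
gripper_force: 0.0
```

Request:
carry_out([
  [[0,0,0.02,0,0,0,0],[0,0,0.02,0,0,0,0],[0,0,0.02,0,0,0,0],[0,0,0,0,0,0,0],[0,0,0,0,0,0,0]],
])

```text
time_s: 11.62
position: [634.3, 30.0, 313.5]
tcp_rot: [3.141, -0.0, 1.57]
force: [0.4, 1.0, 1.4]
width: 0.004
gripper_force: 1.0
```

Request:
carry_out([
  [[0,0,0.02,0,0,0,0],[0,0,0.02,0,0,0,0],[0,0,0,0,0,0,0],[0,0,0,0,0,0,0],[0,0,0,0,0,0,0]],
])

```text
time_s: 12.03
position: [634.3, 29.9, 310.0]
tcp_rot: [3.141, -0.0, 1.57]
force: [0.2, -0.1, 2.1]
width: 0.006
gripper_force: 0.7
```

Request:
carry_out([
  [[0,0,0.02,0,0,0,0],[0,0,0.01,0,0,0,0],[0,0,0,0,0,0,0],[0,0,0,0,0,0,0]],
])

```text
time_s: 12.37
position: [634.1, 30.0, 309.4]
tcp_rot: [3.14, 0.0, 1.57]
force: [-1.5, 0.4, 9.8]
width: 0.007
gripper_force: 4.6
```

Request:
carry_out([
  [[0,0,0.015,0,0,0,0],[0,0,0,0,0,0,0],[0,0,0,0,0,0,0]],
])

```text
time_s: 12.62
position: [634.0, 30.0, 309.3]
tcp_rot: [3.139, 0.0, 1.57]
force: [-3.0, 0.1, 13.9]
width: 0.002
gripper_force: 7.0
```

There is a hard stop at TCP z≈309, as predicted for fully down. I press slightly more, then retreat.

Request:
carry_out([
  [[0,0,0.015,0,0,0,0],[0,0,0,0,0,0,0],[0,0,0,0,0,0,0],[0,0,-0.15,0,0,0,0],[0,0,-0.4,0,0,0,0],[0,0,-0.4,0,0,0,0],[0,0,-0.4,0,0,0,0],[0,0,-0.4,0,0,0,0],[0,0,0,0,0,0,0],[0,0,0,0,0,0,0],[0,0,0,0,0,0,0]],
])

```text
time_s: 13.53
position: [633.6, 29.9, 443.9]
tcp_rot: [-3.139, -0.0, 1.57]
force: [-0.3, -0.2, -0.5]
width: 0.005
gripper_force: 0.0
```

Run:
```python
from m import *
b=cap('side');s=sense();print(s['position'].round(1),s['force'].round(1),s['time_s'])
z=lambda c,x0,y0,x1,y1,k:cv2.resize(c['frame'][y0:y1,x0:x1],None,fx=k,fy=k,interpolation=cv2.INTER_CUBIC)
cv2.imwrite('pics/c6.png',z(b,180,180,320,310,4)[:,:,::-1])
pb,sb=blobc(b['frame'].max(2)<70,(205,190,240,222));print(pb,sb)
```

```text
[633.6  29.9 443.2] [-0.4  0.7 -0.4] 13.5833
[219.70149254 209.19402985] [215 206  11   8  67]
```

View pics/c6.png

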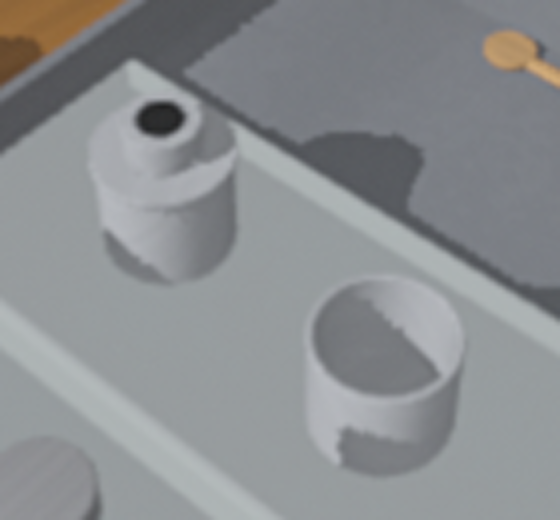

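The lid sits flat on the nutmeg tin, the button at (220,209) is flush with the collar, and the empty tin is untouched. I'm handing it in.

```bash
python3 -c "
from h import *
print(ticket.close_job())"
```

```text
the job is handed in; nothing more can be done
None
```

The aluminium lid sits fully home on the nutmeg tin with its button pressed down to the stop, the empty tin is undisturbed, and the job was handed in at about 13.6 s; no verdict was returned.

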